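# Pack out a glass blank on the angle plate before facet grinding

### The arm

A 7-joint arm with a two-finger parallel gripper is mounted at the origin on the work surface. World frame = base frame: x ahead of the robot, y to its left, z up, the work surface at z = 0. Lengths are in mm, angles in rad, forces in N, time in s.
With the tool pointing down it reaches from about 400 to 875 mm from the base axis. Payload 4.4 kg.
Tool frame: the origin (TCP) lies at the very end of the fingers, on their centre line; the grasp point (between the pads) lies 19 mm behind it; z points along the fingers, y is the direction in which the jaws open and shut (so a half turn about z gives the same grasp; the last joint's range is limited). The gripper opens to 85 mm and grips with 20 to 120 N. Pads are 22 mm wide; open, the fingers measure 114 mm over their backs; the gripper's body (76 mm by 85 mm) begins 54 mm behind the grasp point. The pads swing forward as they close: fully open they stand 13 mm farther back than shut.
Start: joints at [1.124, 0.628, 0.038, 1.517, -0.027, 0.996, -0.02], TCP at [241.609, -603.442, 231.313] pointing down, gripper open.
Joint ranges: [-3.06, 3.06], [-0.37, 2.12], [-1.25, 1.32], [0.18, 2.47], [-1.1, 4.24], [0.23, 1.98], [-2.94, 2.94]. Speed limits (rad/s): [2.57, 2.57, 3.14, 3.14, 3.14, 3.14, 3.14].

### API

Orientations are given as [roll, pitch, yaw] about the fixed x, y, z axes, in that order (R = Rz(yaw) Ry(pitch) Rx(roll)).
In Python, from cell import ctrl gives the robot as it stands.
- The arm moves only by the shell command python3 -m pendant 'ROWS'. ROWS is JSON, a list of rows, each a list of 7 numbers: the shift along the world's x, y, z in m, then the turn, a rotation vector about the world's x, y, z in rad, then the opening, from -1 (shut) to 1 (fully open). A call has 1 to 8 rows; each row is the pose to reach, as a shift and turn from the pose commanded when the call began; what a row does not reach only later rows make up. A row lasts 1/10 s, in which the tool goes at most 50 mm and 8.59 degrees, less where a joint would pass 70% of its speed; a pose out of reach is approached as far as the arm can. A call with a gripper value outside its range is refused whole. The fingers move at their own pace and stop on an object; the grip force is fixed at half the most. Time passes only in rows, so rows that repeat a pose let the fingers close. It gives the time, the measured TCP pose, the force and the opening at its end, in the units of the state.
- ctrl.read_state(): the state, without advancing time (a new reading comes with each control period).
- ctrl.get_image(name): name is "scene" or "side" or "wrist"; returns the picture (400x640x3 uint8, blue, green, red); there is no depth.
- ctrl.get_calibration(name): a dict with "fx", "fy", "cx", "cy" (pixels), "R" (3x3) and "t" (3): a world point X has camera coordinates R X + t. Camera axes: x right, y down, z forward; pixel columns grow to the right and rows downward; lengths in mm; the calibration is good to about 2 mm. A picture is of the moment at which its call begins: read the wrist's pose just before it. get_calibration takes no time and is no camera call; for the wrist camera it gives the pose at the moment of the call.
- ctrl.finish_job(): hands the job in, once; it reports no verdict.
The state is a dict: "clock": time; "qpos": joint angles; "qd": joint speeds; "tau": joint torques, N m; "eef_pos": TCP position; "tool_rot": TCP orientation; "force": force on the tool from outside, world axes, zero at the start; "torque": the same for the moment, N m; "width": finger opening in mm.
Only numpy, scipy, OpenCV 4.12 (cv2) and the standard library are available. Lean on these libraries where they do the work, as an engineer would, in place of code of your own. Each camera call takes 0.05 s, during which the arm holds its last target. There are 200 camera calls.

### The job

The glass blank strapped to the tilted angle plate must not creep down towards the stop bar when the wheel bears on it: pick from the rack the two wooden packers that together fill the gap between glass and stop bar with no more than about 5 mm of play. Set them side by side in the gap, square and fully down on the bed and about central across it, and let go; never force them or knock the glass, and leave the other things on the bench as they are.

Things in the scene. Friction and masses are not known exactly. Their poses are not given: they have to be found in the camera images.
- bed: tilted steel bed of the angle plate, locked at 30 degrees, 118 mm wide. Origin on its surface, mid-width, right under the glass blank's lower end face (about 78 mm above the bench). x points up the slope, y level across the bed, z square to its surface. The gap to pack lies down-slope of the origin (negative x), between glass and stop bar, open at its top and both sides
- gap_floor (a point): the same point and axes as bed: floor of the gap at the glass blank's lower end face, midway across
- stop_face (a point): foot of the inner (up-slope) face of the stop bar, on the bed's surface, midway across; axes as those of the bed. The stop bar is a dark steel bar across the bed, 112 mm wide, 22 mm thick, 40 mm high off the bed, its face square to the bed, its top edges rounded (radius 4 mm)
- stop_bar (a joint): where the stop bar is bolted (it is tight and does not move): the gap between glass and stop bar is 46.5 mm plus this value, which lies between 0 and 11.5 mm (value in m)
- rack: plywood rack, 100 x 206 mm, four open compartments along its y axis, centres at y = -73.5, -24.5, 24.5, 73.5 mm; floor 12 mm above the bench; dividers rise 26 mm above the floor, end rails 14 mm. Origin at the centre of its underside. One packer stands upright in each compartment, in any order, its thickness along the rack's y
- packer_18: hardwood packer 18 mm thick, upright in the rack: body 18 (x) x 70 (y) x 50 mm high (z), bottom edges rounded 3 mm; on top a centred grip tongue 12 (x) x 40 (y) x 38 mm high; 88 mm tall in all. Origin at the centre of its underside. About 81 g. Grip the tongue across its 40 mm (fingers closing along y), so the fingers clear the packer beside it
- packer_21: hardwood packer 21 mm thick, upright in the rack: body 21 (x) x 70 (y) x 50 mm high (z), bottom edges rounded 3 mm; on top a centred grip tongue 12 (x) x 40 (y) x 38 mm high; 88 mm tall in all. Origin at the centre of its underside. About 94 g. Grip the tongue across its 40 mm (fingers closing along y), so the fingers clear the packer beside it
- packer_27: hardwood packer 27 mm thick, upright in the rack: body 27 (x) x 70 (y) x 50 mm high (z), bottom edges rounded 3 mm; on top a centred grip tongue 12 (x) x 40 (y) x 38 mm high; 88 mm tall in all. Origin at the centre of its underside. About 122 g. Grip the tongue across its 40 mm (fingers closing along y), so the fingers clear the packer beside it
- packer_33: hardwood packer 33 mm thick, upright in the rack: body 33 (x) x 70 (y) x 50 mm high (z), bottom edges rounded 3 mm; on top a centred grip tongue 12 (x) x 40 (y) x 38 mm high; 88 mm tall in all. Origin at the centre of its underside. About 148 g. Grip the tongue across its 40 mm (fingers closing along y), so the fingers clear the packer beside it
- tumbler: open clear-glass tumbler, 76 mm across, 85 mm tall, standing on the bench between the rack and the angle plate; origin at the centre of its underside. Leave it alone
- cutting_wheel: spare steel cutting wheel lying flat, 130 mm across, 12 mm thick; origin at the centre of its underside. Leave it alone
- dressing_stone: grey dressing stone, 100 x 26 x 26 mm, lying on the bench between the rack and the angle plate, towards the robot; origin at the centre of its underside, long axis x. Leave it alone
- spanner: steel spanner 170 mm long lying flat along its own x axis. Leave it alone
- dust_brush: brush 190 mm long lying flat along its own x axis. Leave it alone
- spray_bottle: white bottle, 64 mm across, 170 mm tall; origin at the centre of its underside. Leave it alone
- dish: clear-glass bowl, 110 mm across, 45 mm tall; origin at the centre of its underside. Leave it alone
- glass_blank: green glass blank strapped to the bed, not moving: 80 mm wide, 102 mm long (up-slope from the origin), 45 mm high off the bed; lower end face square to the bed, top edge there rounded (radius 4 mm). Two strap clamps at its upper end, 71 to 93 mm up-slope, stand up to 75 mm off the bed. Origin and axes as bed

How it is judged (in metres and radians):
At the end, for the whole second after the job is handed in: Two packers stand released and at rest in the gap, together leaving under 5.5 mm of it unfilled: undersides within 3 mm of the bed, within 15 mm of the middle of its width, square to it within 0.08 rad and turned under 0.12 rad (((z of packer_18 in the frame of gap_floor between -0.003 and 0.003 m and y of packer_18 in the frame of gap_floor between -0.015 and 0.015 m and x of each of packer_18, packer_27 in the frame of gap_floor below -0.007 m and x of each of packer_18, packer_27 in the frame of stop_face above 0.007 m and angle between the z axis of each of packer_18, packer_27 and the z axis of gap_floor, either way round below 0.08 rad and angle between the x axis of each of packer_18, packer_27 and the x axis of gap_floor, either way round below 0.12 rad and linear speed of each of packer_18, packer_27 below 0.02 m/s and z of packer_27 in the frame of gap_floor between -0.003 and 0.003 m and y of packer_27 in the frame of gap_floor between -0.015 and 0.015 m and value of joint stop_bar below 0.004 m) or (z of packer_18 in the frame of gap_floor between -0.003 and 0.003 m and y of packer_18 in the frame of gap_floor between -0.015 and 0.015 m and x of each of packer_18, packer_33 in the frame of gap_floor below -0.007 m and x of each of packer_18, packer_33 in the frame of stop_face above 0.007 m and angle between the z axis of each of packer_18, packer_33 and the z axis of gap_floor, either way round below 0.08 rad and angle between the x axis of each of packer_18, packer_33 and the x axis of gap_floor, either way round below 0.12 rad and linear speed of each of packer_18, packer_33 below 0.02 m/s and z of packer_33 in the frame of gap_floor between -0.003 and 0.003 m and y of packer_33 in the frame of gap_floor between -0.015 and 0.015 m and value of joint stop_bar below 0.01 m) or (z of packer_21 in the frame of gap_floor between -0.003 and 0.003 m and y of packer_21 in the frame of gap_floor between -0.015 and 0.015 m and x of each of packer_21, packer_27 in the frame of gap_floor below -0.007 m and x of each of packer_21, packer_27 in the frame of stop_face above 0.007 m and angle between the z axis of each of packer_21, packer_27 and the z axis of gap_floor, either way round below 0.08 rad and angle between the x axis of each of packer_21, packer_27 and the x axis of gap_floor, either way round below 0.12 rad and linear speed of each of packer_21, packer_27 below 0.02 m/s and z of packer_27 in the frame of gap_floor between -0.003 and 0.003 m and y of packer_27 in the frame of gap_floor between -0.015 and 0.015 m and value of joint stop_bar below 0.007 m) or (z of packer_21 in the frame of gap_floor between -0.003 and 0.003 m and y of packer_21 in the frame of gap_floor between -0.015 and 0.015 m and x of each of packer_21, packer_33 in the frame of gap_floor below -0.007 m and x of each of packer_21, packer_33 in the frame of stop_face above 0.007 m and angle between the z axis of each of packer_21, packer_33 and the z axis of gap_floor, either way round below 0.08 rad and angle between the x axis of each of packer_21, packer_33 and the x axis of gap_floor, either way round below 0.12 rad and linear speed of each of packer_21, packer_33 below 0.02 m/s and z of packer_33 in the frame of gap_floor between -0.003 and 0.003 m and y of packer_33 in the frame of gap_floor between -0.015 and 0.015 m and value of joint stop_bar below 0.013 m))); the robot touches nothing.
It fails at once if the glass blank is struck or squeezed with more than 25 N (contact force between glass_blank and anything else above 25 N).
It fails at once if one of the other things on the bench is moved by more than 30 mm (distance of any of tumbler, cutting_wheel, dressing_stone, spanner, dust_brush, spray_bottle, dish from where it was at the start of the episode above 0.03 m).
It also fails if it takes over 58 s, if anything falls off the work surface, if the arm or the gripper's body presses on something with over 40 N, if the wrist force passes 120 N, or if a joint passes its speed limit or range.

## Working session

There is one attempt and no reset: what is moved stays moved. The work goes in short steps, Python scripts to look and compute and a shell command to move; the robot and the scene stay as the last step left them, time stands still between calls to the robot, and variables do not carry over. Pictures are saved under pics/ and viewed, about 8 in all and at most 12, crops included, and the job is handed in when it is done.

```bash
ls; mkdir -p pics; cat > h.py <<'E'
import numpy as np, cv2
from cell import ctrl
def snap(n,f):
    c=ctrl.get_calibration(n); im=ctrl.get_image(n); cv2.imwrite('pics/'+f+'.png',im)
    np.savez('pics/'+f+'.npz',**{k:np.array(v) for k,v in c.items()}); return im,c
def load(f): return cv2.imread('pics/'+f+'.png'),dict(np.load('pics/'+f+'.npz'))
def ray(c,u,v):
    R=np.array(c['R']);t=np.array(c['t']); o=-R.T@t
    d=R.T@np.array([(u-c['cx'])/c['fx'],(v-c['cy'])/c['fy'],1.]); return o,d/np.linalg.norm(d)
def onz(c,u,v,z):
    o,d=ray(c,u,v); return o+d*(z-o[2])/d[2]
def tri(c1,p1,c2,p2):
    o1,d1=ray(c1,*p1);o2,d2=ray(c2,*p2)
    s=np.linalg.lstsq(np.c_[d1,-d2],o2-o1,rcond=None)[0]
    a=o1+d1*s[0];b=o2+d2*s[1]; return (a+b)/2,np.linalg.norm(a-b)
def proj(c,X):
    p=np.array(c['R'])@np.array(X,float)+np.array(c['t']); return c['fx']*p[0]/p[2]+c['cx'],c['fy']*p[1]/p[2]+c['cy']
E
python3 - <<'E'
from h import *
for n in('scene','side','wrist'):
    im,c=snap(n,n+'0'); print(n,c['fx'],c['cx'],c['cy'],np.round(-np.array(c['R']).T@np.array(c['t'])),np.round(np.array(c['R'])[2],2))
a=cv2.imread('pics/scene0.png');b=cv2.imread('pics/side0.png')
s=ctrl.read_state();print(s)
E
```

```text
pics
scene 449.80981227610897 326.5643513389127 202.77218380247007 [1069. -478.  966.] [-0.44  0.48 -0.76]
side 380.59890655519433 314.3880975880272 205.12447508255184 [343. 736. 934.] [ 0.2  -0.6  -0.77]
wrist 360.5029825767037 314.65008016662665 198.15134385132325 [ 301. -579.  373.] [-0.24 -0.09 -0.97]
{'clock': 0.15, 'qpos': array([ 1.12416688,  0.62911579,  0.03842749,  1.51810876, -0.02701771,
        0.99628131, -0.02000883]), 'qd': array([-5.25426592e-04, -3.67424592e-03,  3.97599019e-04, -4.61921398e-03,
       -9.73953063e-04, -5.10053844e-05,  1.08785545e-03]), 'tau': array([ 1.89665661e-03, -5.63796508e+01,  1.22797363e+00, -1.93648320e+01,
        1.11347367e-02,  7.44075340e-03,  1.19244280e-05]), 'eef_pos': array([ 241.4788467 , -602.99418096,  230.62097272]), 'tool_rot': array([-3.14019603e+00, -2.26581435e-05,  3.80828550e-01]), 'force': array([ 0.06549972,  0.07042537, -0.0963842 ]), 'torque': array([ 0.02436454,  0.01072422, -0.00067759]), 'width': 85.26476702700802}
```

View pics/scene0.png

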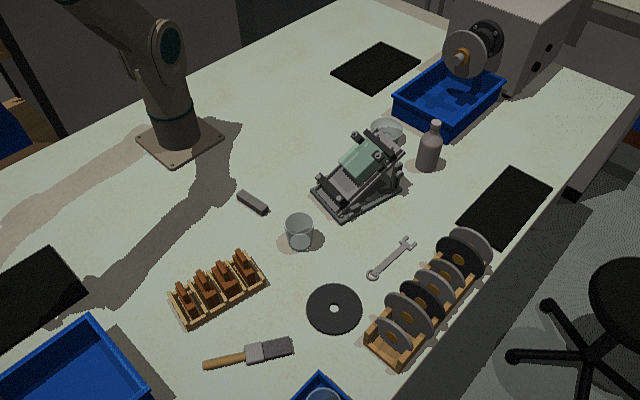

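View pics/side0.png

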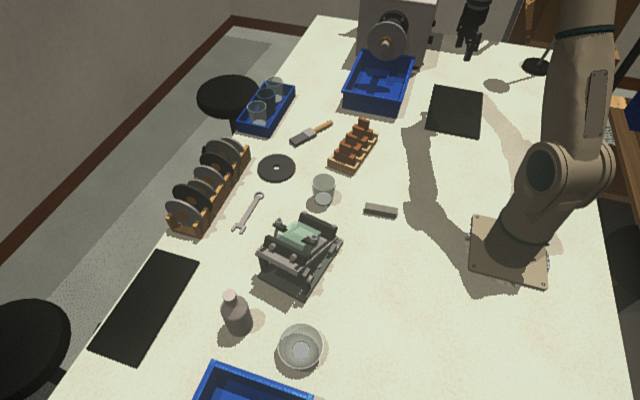

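The scene view shows the rack with four packers at about (218,285), the tumbler at (299,232), the stone at (253,201) and the angle plate at (355,175). In it, the stop bar is on the plate's lower-left and the glass on its upper-right. In the side view the rack is at (354,145) and the plate at (300,250). Next I'll compute coarse positions.

```bash
python3 - <<'E'
from h import *
_,a=load('scene0');_,b=load('side0');_,w=load('wrist0')
for n,p in dict(rackL=(183,327),rackR=(268,282),rackTL=(168,290),rackTR=(240,250),tumb=(299,245),stone=(253,203)).items(): print(n,np.round(onz(a,*p,0)))
for n,p in dict(rackN=(330,166),rackF=(375,128),tumb=(323,203),stone=(381,211)).items(): print('s',n,np.round(onz(b,*p,0)))
print('glasscorner?',tri(a,(361,165),b,(300,240)))
print(np.round(np.array(w['R']),3), w['t'])
s=ctrl.read_state(); from scipy.spatial.transform import Rotation as Ro
T=Ro.from_euler('xyz',s['tool_rot']).as_matrix(); print('cam in tool',T.T@(-w['R'].T@w['t']-s['eef_pos']), np.round(T.T@w['R'].T,3))
# wrist masks
im,_=load('wrist0'); 
A=cv2.resize(load('scene0')[0][235:340,155:285],None,fx=3,fy=3,interpolation=cv2.INTER_CUBIC)
B=cv2.resize(load('scene0')[0][120:230,300:420],None,fx=3,fy=3,interpolation=cv2.INTER_CUBIC)
W=im[:,:]
C=np.zeros((600,800,3),np.uint8); C[:A.shape[0],:390]=A; C[:330,400:760]=B
W2=cv2.resize(W,(400,250)); C[335:585,0:400]=W2
S=cv2.resize(load('side0')[0][200:310,240:360],None,fx=2.4,fy=2.4,interpolation=cv2.INTER_CUBIC); C[335:335+S.shape[0],405:405+S.shape[1]]=S[:265]
cv2.imwrite('pics/c1.png',C)
E
```

```text
rackL [ 533. -367.    0.]
rackR [ 587. -156.    0.]
rackTL [ 428. -336.    0.]
rackTR [ 465. -142.    0.]
tumb [564. -27.   0.]
stone [368. -15.   0.]
s rackN [ 582. -171.    0.]
s rackF [ 478. -418.    0.]
s tumb [556.  -5.   0.]
s stone [374. -30.   0.]
glasscorner? (array([553.5317552 , 220.6093597 , 108.07922262]), np.float64(5.73693969232258))
[[ 0.371 -0.929 -0.003]
 [-0.896 -0.359  0.261]
 [-0.243 -0.094 -0.965]] [-648.03407826  -34.86077498  378.6287799 ]
cam in tool [  64.70037083   -0.53499487 -142.00813525] [[-0.    -0.965 -0.261]
 [ 1.     0.    -0.002]
 [ 0.002 -0.261  0.965]]
```

View pics/c1.png

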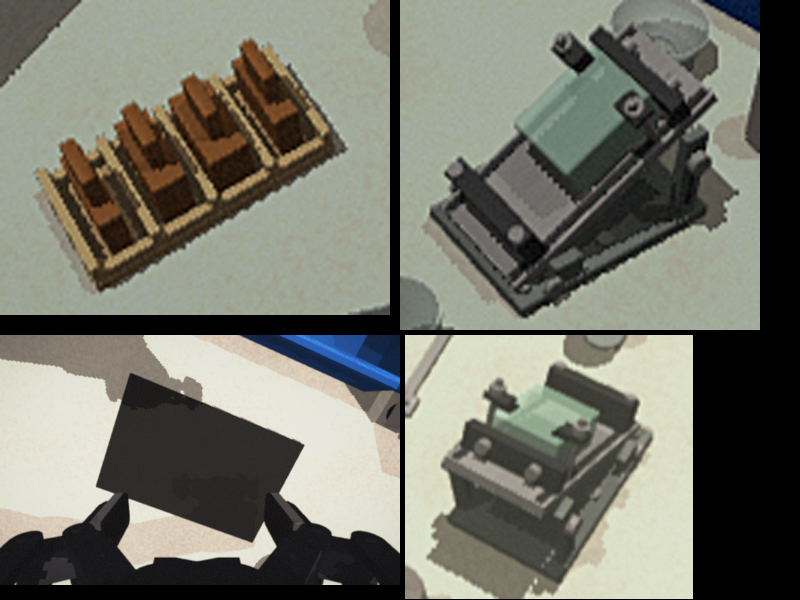

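The enlargements show the rack's four packers, and the stop bar across the low (−y) end of the bed with the glass up-slope towards +y. I'll take the wrist camera over the rack with the tool turned to yaw ≈ 1.32, so the jaws lie along the rack's x.

```bash
R='[0.255,0.33,0.05,0,0,0.94,1]'; python3 -m pendant '[[0.255,0.33,0.05,0,0,0.94,1],[0.255,0.33,0.05,0,0,0.94,1],[0.255,0.33,0.05,0,0,0.94,1],[0.255,0.33,0.05,0,0,0.94,1],[0.255,0.33,0.05,0,0,0.94,1],[0.255,0.33,0.05,0,0,0.94,1],[0.255,0.33,0.05,0,0,0.94,1],[0.255,0.33,0.05,0,0,0.94,1]]'
python3 -m pendant '[[0,0,0,0,0,0,1],[0,0,0,0,0,0,1],[0,0,0,0,0,0,1],[0,0,0,0,0,0,1]]'
python3 -c "
from h import *
snap('wrist','w1');print(ctrl.read_state()['eef_pos'],ctrl.read_state()['tool_rot'],ctrl.read_state()['qpos'])"
```

```text
clock: 0.95
eef_pos: [485.2, -287.6, 279.1]
tool_rot: [-3.141, -0.0, 1.321]
force: [-0.0, -1.0, 0.5]
width: 85.3
clock: 1.35
eef_pos: [483.1, -290.8, 278.6]
tool_rot: [-3.141, 0.001, 1.318]
force: [-0.9, -0.1, 0.1]
width: 85.4
[ 483.30570625 -290.70745286  278.63981736] [-3.14080215e+00  4.70891621e-04  1.31781232e+00] [ 0.65787061  0.4615464  -0.24856389  1.69633484  0.1312333   1.00066813
  0.11022896]
```

View pics/w1.png

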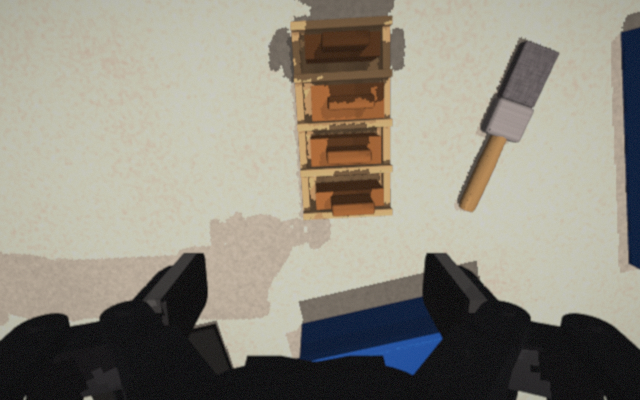

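The wrist view has the rack at u 293–392, v 18–217, with the four compartments stacked along v, the brush off to the right and clear floor around. For a second view I'll move lower and directly over the rack.

```bash
python3 -m pendant '[[0.04,0.03,-0.065,0,0,0,1],[0.04,0.03,-0.065,0,0,0,1],[0.04,0.03,-0.065,0,0,0,1],[0.04,0.03,-0.065,0,0,0,1],[0.04,0.03,-0.065,0,0,0,1]]'
python3 -c "
from h import *
im,c=snap('wrist','w2');print(ctrl.read_state()['eef_pos'],ctrl.read_state()['tool_rot'])
a=cv2.resize(im[20:320,220:420],None,fx=2,fy=2,interpolation=cv2.INTER_CUBIC)
b=cv2.resize(load('w1')[0][10:230,280:410],None,fx=2.7,fy=2.7,interpolation=cv2.INTER_CUBIC)
C=np.zeros((600,760,3),np.uint8);C[:,:400]=a;C[:b.shape[0],402:402+b.shape[1]]=b
cv2.imwrite('pics/c2.png',np.clip(C*1.4,0,255).astype(np.uint8))"
```

```text
clock: 1.9
eef_pos: [524.0, -261.1, 215.0]
tool_rot: [3.14, 0.001, 1.318]
force: [0.1, 0.5, 0.4]
width: 85.6
[ 524.15675587 -261.03501166  215.25352015] [3.13970479e+00 1.32484278e-03 1.31836144e+00]
```

View pics/c2.png

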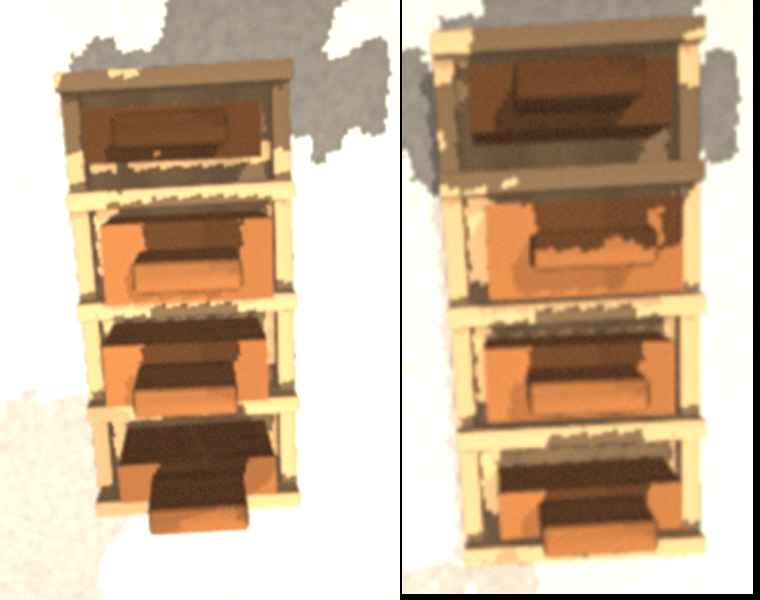

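P3 (second from the top) looks thickest and P1 (bottom) thin; P2 and P4 need numbers. I'll cast rays.

```bash
python3 - <<'E'
from h import *
_,a=load('w1');_,b=load('w2')
A=lambda U,V:(280+(U-402)/2.7,10+V/2.7)
B=lambda U,V:(220+U/2,20+V/2)
for n,p2,p1 in [('T1',(199,519),(600,538)),('T2',(186,400),(588,396)),('T3',(187,275),(594,251)),('T4',(168,130),(580,77)),
  ('B1l',(119,502),(498,540)),('B1r',(276,490),(682,537)),('B2l',(104,403),(485,422)),('B2r',(268,403),(676,415)),('B3l',(103,303),(488,300)),('B3r',(272,300),(684,293)),('B4L',(84,106),(470,58)),('B4R',(260,103),(671,58)),
  ('R tl',(60,80),(434,40)),('R tr',(291,68),(702,25)),('R bl',(97,508),(467,556)),('R br',(298,502),(704,550))]:
    X,e=tri(a,A(*p1),b,B(*p2)); print(n,np.round(X,1),'gap',round(e,1))
yr=np.array([-np.cos(1.318)*-1,np.sin(1.318),0])
print('thick')
for n,u,v0,v1 in [('1',130,462,502),('2',120,346,403),('3',118,222,303),('4',100,105,160),('4b',240,103,158)]:
    print(n,np.round((onz(b,*B(u,v0),62)-onz(b,*B(u,v1),62))@yr,1))
for n,u,v0,v1 in [('1',520,486,540),('2',510,348,420),('3',510,200,300),('4',490,58,118)]:
    print('w1',n,np.round((onz(a,*A(u,v0),62)-onz(a,*A(u,v1),62))@yr,1))
for u,v in [(60,80),(291,68),(97,508),(298,502)]: print(np.round(onz(b,*B(u,v),38),1))
for n,(u,v) in dict(T1=(199,519),T2=(186,400),T3=(187,275),T4=(168,130)).items(): print(n,np.round(onz(b,*B(u,v),100),1))
# vertical profile of P4 and P1/2
im=load('w2')[0].astype(int)
for U in (95,115): print(U,[ (v,int(im[v,220+U//2].sum())) for v in range(66,118)])
E
```

```text
T1 [ 508.6 -330.6   97.6] gap 0.2
T2 [ 516.  -281.8   95.7] gap 0.3
T3 [ 528.5 -236.3   92.3] gap 0.6
T4 [ 535.  -185.5  103.4] gap 0.3
B1l [ 471.  -334.2   57.4] gap 0.4
B1r [ 542.4 -357.9   35.4] gap 2.3
B2l [ 477.4 -288.    54.8] gap 1.3
B2r [ 547.  -301.4   66.7] gap 0.2
B3l [ 490.2 -244.1   58.7] gap 1.2
B3r [ 558.8 -259.2   64.5] gap 0.8
B4L [ 505.3 -166.7   67.5] gap 1.5
B4R [ 570.9 -182.7   63.6] gap 0.6
R tl [ 494.5 -150.9   31.3] gap 0.5
R tr [ 589.6 -171.1   35.4] gap 0.5
R bl [ 455.4 -343.3   38.4] gap 0.4
R br [ 550.8 -366.2   35.4] gap 0.6
thick
1 19.3
2 25.4
3 33.2
4 20.6
4b 20.5
w1 1 21.4
w1 2 26.6
w1 3 34.4
w1 4 19.0
[ 495.5 -152.1   38. ]
[ 589.4 -171.5   38. ]
[ 455.2 -343.3   38. ]
[ 550.5 -364.7   38. ]
T1 [ 509.  -329.5  100. ]
T2 [ 516.4 -280.5  100. ]
T3 [ 528.6 -234.9  100. ]
T4 [ 534.8 -185.3  100. ]
95 [(66, 178), (67, 180), (68, 196), (69, 196), (70, 204), (71, 202), (72, 201), (73, 203), (74, 183), (75, 189), (76, 186), (77, 198), (78, 185), (79, 185), (80, 193), (81, 185), (82, 191), (83, 185), (84, 184), (85, 184), (86, 178), (87, 185), (88, 186), (89, 
[... 226 characters left out ...]
09, 203), (110, 203), (111, 206), (112, 211), (113, 201), (114, 225), (115, 304), (116, 427), (117, 496)]
115 [(66, 175), (67, 171), (68, 194), (69, 186), (70, 190), (71, 192), (72, 191), (73, 185), (74, 183), (75, 176), (76, 180), (77, 171), (78, 173), (79, 172), (80, 161), (81, 163), (82, 165), (83, 162), (84, 162), (85, 163), (86, 165), (87, 167), (88, 172), (89, 158), (90, 162), (91, 162), (92, 153), (93, 147), (94, 129), (95, 145), (96, 137), (97, 132), (98, 132), (99, 132), (100, 158), (101, 250), (102, 350), (103, 405), (104, 406), (105, 397), (106, 343), (107, 236), (108, 197), (109, 186), (110, 191), (111, 191), (112, 197), (113, 193), (114, 228), (115, 344), (116, 468), (117, 506)]
```

P3 = 33 and P2 = 27 are clear. P1 and P4 are the 18 and 21, not yet told apart. Before choosing I need the gap, so the camera goes to the angle plate.

```bash
python3 - <<'E'
from h import *
_,a=load('scene0')
P=lambda U,V:(300+(U-400)/3,120+V/3)
for n,p,z in [('stop bar l',P(455,165),88),('stop r',P(530,235),88),('glass l',P(517,125),117),('glass r',P(600,170),117),('base corner',P(430,212),0),('base c2',P(525,315),0)]: print(n,np.round(onz(a,*p,z)))
E
```

```text
stop bar l [485. 130.  88.]
stop r [589. 114.  88.]
glass l [510. 184. 117.]
glass r [600. 192. 117.]
base corner [452. 129.   0.]
base c2 [601.  98.   0.]
```

The bed origin is near (554,208,78), with the up-slope direction at about yaw 1.42. I'll tilt the tool to the bed normal and go over the gap.

```bash
python3 -m pendant '[[0.005,0.05,0.03,0,0,0.1,1],[0.014,0.1,0.03,0.1,-0.015,0.1,1],[0.014,0.15,0.03,0.2,-0.03,0.1,1],[0.014,0.2,0.01,0.3,-0.045,0.1,1],[0.014,0.25,0,0.4,-0.05,0.1,1],[0.014,0.3,-0.01,0.5,-0.05,0.1,1],[0.014,0.35,-0.02,0.522,-0.05,0.1,1],[0.014,0.366,-0.024,0.522,-0.05,0.1,1]]'
python3 -m pendant '[[0,0,0,0,0,0,1],[0,0,0,0,0,0,1],[0,0,0,0,0,0,1]]'
python3 -c "
from h import *
im,c=snap('wrist','w3');print(ctrl.read_state()['eef_pos'],ctrl.read_state()['tool_rot'],ctrl.read_state()['qpos'])"
```

```text
clock: 2.75
eef_pos: [538.2, 107.7, 190.0]
tool_rot: [-3.081, -0.522, 1.405]
force: [0.4, 1.0, 0.5]
width: 85.7
clock: 3.05
eef_pos: [539.5, 104.7, 190.4]
tool_rot: [-3.084, -0.52, 1.406]
force: [0.2, -0.3, -0.8]
width: 85.3
[539.44716117 104.67340018 190.3362937 ] [-3.0841268  -0.51977511  1.40521389] [ 0.46502104  0.64853037 -0.59193877  1.91299877 -0.29627864  0.64937839
  0.06466583]
```

View pics/w3.png

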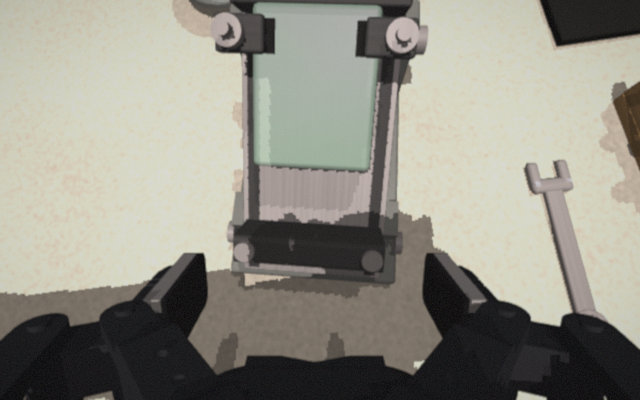

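The wrist view shows the glass's lower edge at v≈168 (u 254–370), the stop bar at v≈222–262 and the bed floor between them. For the second view I'll step down-slope so that both feet of the gap are visible.

```bash
python3 -m pendant '[[-0.008,-0.05,-0.052,0,0,0,1],[-0.008,-0.05,-0.052,0,0,0,1],[-0.008,-0.05,-0.052,0,0,0,1],[-0.008,-0.05,-0.052,0,0,0,1],[-0.008,-0.05,-0.052,0,0,0,1]]'
python3 -c "
from h import *
im,c=snap('wrist','w4');print(ctrl.read_state()['eef_pos'],ctrl.read_state()['tool_rot'])
a=cv2.resize(im[20:170,220:420],None,fx=4,fy=4,interpolation=cv2.INTER_CUBIC)
cv2.imwrite('pics/c4.png',np.clip(a*1.5,0,255).astype(np.uint8))"
```

```text
clock: 3.6
eef_pos: [531.0, 58.0, 139.1]
tool_rot: [-3.084, -0.522, 1.409]
force: [0.2, -0.7, 0.2]
width: 85.7
[531.00529238  58.11795779 139.08247763] [-3.08381716 -0.52205635  1.40958859]
```

View pics/c4.png

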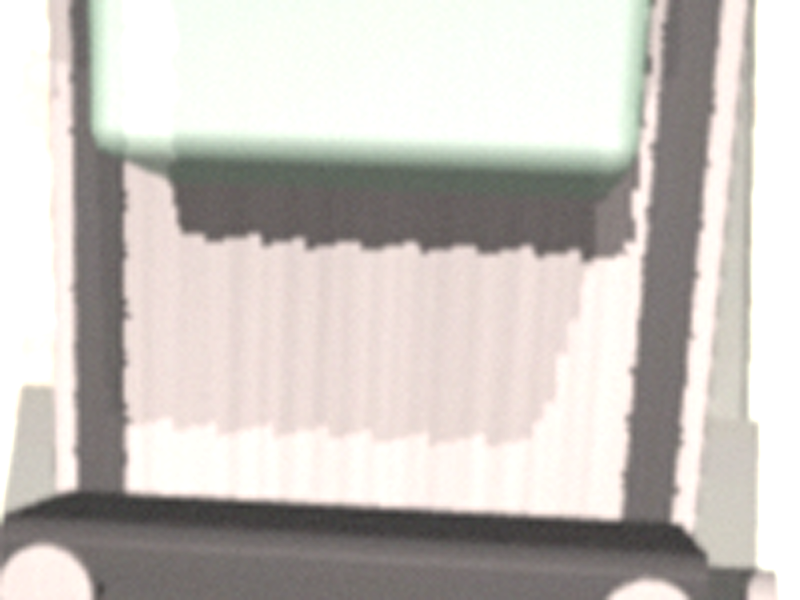

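The crop shows the glass foot running from about crop (128,163) to (607,195), and the stop-bar foot from (125,493) to (620,520). Next come edge profiles to refine these, then the geometry.

```bash
python3 - <<'E'
from h import *
im=load('w4')[0].astype(int)
im=cv2.blur(load('w4')[0],(5,1)).astype(int)
for u in (270,295,320,345,365):
    print(u,'G-R,sum',[(v,im[v,u,1]-im[v,u,2],im[v,u].sum()) for v in range(52,76)])
for u in (260,295,330,365): print(u,[(v,im[v,u].sum()) for v in range(136,160)])
im=cv2.blur(load('w3')[0],(5,1)).astype(int)
for u in (265,300,330,365): print('w3',u,[(v,im[v,u,1]-im[v,u,2],im[v,u].sum()) for v in list(range(160,176))+list(range(212,230))])
E
```

```text
270 G-R,sum [(52, np.int64(10), np.int64(503)), (53, np.int64(11), np.int64(475)), (54, np.int64(11), np.int64(439)), (55, np.int64(11), np.int64(403)), (56, np.int64(11), np.int64(368)), (57, np.int64(11), np.int64(329)), (58, np.int64(9), np.int64(288)), (59, np.int64(8), np.int64(242)), (60, np.int64(6), np.int64(206)), (61, np.int64(5), np.int64(199)), (62, np.int64(6), np.int64(198)), (63, np.int64(5), np.int64(199)), (64, np.int64(4), np.int64(197)), (65, np.int64(3), np.int64(196)), (66, np.int64(-2), np.int64(200)), (67, np.int64(-4), np.int64(197)), (68, np.int64(-4), np.int64(200)), (69, np.int64(-4), np.int64(201)), (70, np.int64(-4), np.int64(198)), (71, np.int64(-5), np.int64(202)), (72, np.int64(-4), np.int64(201)), (73, np.int64(-5), np.int64(202)), (74, np.int64(-6), np.int64(201)), (75, np.int64(-4), np.int64(201))]
295 G-R,sum [(52, np.int64(9), np.int64(517)), (53, np.int64(10), np.int64(503)), (54, np.int64(11), np.int64(472)), (55, np.int64(10), np.int64(435)), (56, np.int64(10), np.int64(399)), (57, np.int64(10), np.int64(363)), (58, np.int64(11), np.int64(329))
[... 9521 characters left out ...]
 np.int64(528)), (175, np.int64(-12), np.int64(536)), (212, np.int64(-8), np.int64(345)), (213, np.int64(-6), np.int64(274)), (214, np.int64(-6), np.int64(263)), (215, np.int64(-6), np.int64(262)), (216, np.int64(-6), np.int64(260)), (217, np.int64(-6), np.int64(262)), (218, np.int64(-7), np.int64(262)), (219, np.int64(-6), np.int64(260)), (220, np.int64(-6), np.int64(260)), (221, np.int64(-6), np.int64(260)), (222, np.int64(-6), np.int64(256)), (223, np.int64(-5), np.int64(258)), (224, np.int64(-5), np.int64(258)), (225, np.int64(-5), np.int64(250)), (226, np.int64(-5), np.int64(215)), (227, np.int64(-2), np.int64(148)), (228, np.int64(-2), np.int64(111)), (229, np.int64(0), np.int64(114))]
```

```bash
cat > bed.py <<'E'
from h import *
_,a=load('w3');_,b=load('w4')
def onpl(c,p,P,n):
    o,d=ray(c,*p); return o+d*(n@(P-o))/(n@d)
gf=[(270,65.6),(295,66.4),(320,67.4),(345,68.5),(365,69.3)]
sf=[(260,143.7),(295,145.5),(330,147.5),(365,149.3)]
sf3=[(265,220.1),(300,222.5),(330,224.2),(365,226.6)]
gfm=lambda u:(u,65.6+.039*(u-270))
yaw=1.41; 
Z=78.
for it in range(4):
    d=np.array([np.cos(yaw),np.sin(yaw),0]); bx=.8660254*d+[0,0,.5]; by=np.array([-d[1],d[0],0]); bz=-.5*d+np.array([0,0,.8660254])
    P0=onz(b,*gfm(311.6),Z)
    G=np.array([onpl(b,p,P0,bz) for p in gf]); S=np.array([onpl(b,p,P0,bz) for p in sf])
    yg,ys=[np.arctan2(*(X[-1]-X[0])[[1,0]])+np.pi/2 for X in (G,S)]
    if it==0: print('yaw glass,stop',yg,ys)
    yaw=(yg+ys)/2
E
cat bed.py - <<'E' | python3 -
print('yaw',yaw,'P0',P0)
print('gap w4',-(S.mean(0)-P0)@bx, (G-P0)@bx)
S3=np.array([onpl(a,p,P0,bz) for p in sf3]); print('stop foot w3 bed x',(S3-P0)@bx,'w4',(S-P0)@bx)
# triangulated height check of stop foot line: match by y: use end columns
m=np.polyfit(*zip(*sf3),1)
def tl(p4):
    # intersect w4 ray with plane of w3 image line
    o,_=ray(a,0,0);_,d1=ray(a,265,np.polyval(m,265));_,d2=ray(a,365,np.polyval(m,365));n=np.cross(d1,d2)
    return onpl(b,p4,o,n)
for p in (sf[0],sf[-1]): X=tl(p);print('stop foot tri',X,'bed',[(X-P0)@q for q in(bx,by,bz)])
# widths at w4 crop coords
C=lambda U,V:(220+U/4,20+V/4)
for n,p,h in [('foot L',C(128,163),0),('foot R',C(607,195),0),('glass top L',C(92,140),43),('glass top R',C(645,150),43),('bed L',C(60,400),0),('bed R',C(705,400),0),('strip L',C(78,400),0),('strip R',C(685,400),0),('bar top L',C(82,490),38),('bar top R',C(685,522),38)]:
    X=onpl(b,p,P0+h*bz,bz)-P0; print(n,np.round([X@bx,X@by],1))
# glass corners tri w3 crop
for n,p3,p4 in [('gl topL',(254,163),C(93,148)),('gl topR',(369,167),C(638,160))]:
    X,e=tri(a,p3,b,p4);X=X-P0;print(n,np.round([X@bx,X@by,X@bz],1),e)
E
```

```text
yaw glass,stop 1.3726304802455709 1.3687608532957038
yaw 1.3584339047465994 P0 [542.78864152 194.76869941  78.        ]
gap w4 54.50809017296181 [ 0.03171462  0.12683556  0.09111285 -0.00893207 -0.03675445]
stop foot w3 bed x [-54.32616973 -54.4531374  -54.24736991 -54.37329993] w4 [-54.49968175 -54.45675471 -54.55934067 -54.51658356]
stop foot tri [497.55169876 156.47146962  50.16487235] bed [np.float64(-54.578978728988055), np.float64(36.174455508385456), np.float64(-0.6300486165418296)]
stop foot tri [573.0304405  140.27691033  50.03657977] bed [np.float64(-54.61216268688113), np.float64(-41.02206596032869), np.float64(-0.7590293630766872)]
foot L [ 2.8 41.8]
foot R [  0.5 -41.2]
glass top L [ 1.8 36.2]
glass top R [  3.1 -43.4]
bed L [-38.3  54.6]
bed R [-32.8 -61.1]
strip L [-38.1  51.2]
strip R [-33.  -57.7]
bar top L [-49.6  39.7]
bar top R [-49.6 -54.7]
gl topL [ 1.  37.  39.7] 0.0066135392496461665
gl topR [  2.2 -42.6  38.1] 0.5363537101048054
```

The gap comes out at about 54.5 mm from both views, with agreeing planes, so 18 + 33 = 51 mm leaves about 3.5 mm of play. That beats 21 + 33, which leaves about 0.5 mm. The bed yaw is 1.359. The 33 goes in first, so I'll work out the moves.

```bash
cat > mv.py <<'E'
from h import *
from scipy.spatial.transform import Rotation as Ro
def cur():
    s=ctrl.read_state(); return s['eef_pos'],Ro.from_euler('xyz',s['tool_rot']),s
def down(yaw): return Ro.from_euler('xyz',[np.pi,0,yaw])
YB=1.359; d=np.array([np.cos(YB),np.sin(YB),0]); bx=.8660254*d+[0,0,.5]; by=np.array([-d[1],d[0],0]); bz=-.5*d+np.array([0,0,.8660254]); O=np.array([545.9,194.1,78.])
BED=Ro.from_matrix(np.c_[bx,-by,-bz])
def inbed(p): q=np.array(p)-O; return np.round([q@bx,q@by,q@bz],1)
def to(p,R):
    q,C,s=cur(); print('shift mm',np.round(np.array(p)-q,1),'rotvec',np.round((R*C.inv()).as_rotvec(),3))
E
python3 -c "
from mv import *
to([528,-234.5,180],down(1.375)); p,C,s=cur(); print(inbed(p), (BED*C.inv()).as_rotvec(), s['clock'])
print('down->bed',(BED*down(1.375).inv()).as_rotvec(), 'bed pts',O+bx*-37.3+bz*57+ 60*bz,O+bx*-37.3+bz*57)"
```

```text
shift mm [  -3.  -292.6   40.9] rotvec [-0.524  0.037 -0.049]
[-87.3 -14.  120.9] [-0.00776828 -0.04948648 -0.07942717] 3.65
down->bed [ 0.51276843 -0.1059715  -0.01563277] bed pts [526.81177099 105.32625133 160.6749718 ] [533.11826376 134.65589758 108.7134478 ]
```

```bash
python3 -m pendant '[[0,-0.03,0.04,-0.05,0,0,1],[0,-0.08,0.06,-0.15,0.01,-0.02,1],[0,-0.13,0.06,-0.3,0.02,-0.03,1],[0,-0.18,0.06,-0.42,0.03,-0.05,1],[0,-0.23,0.06,-0.524,0.037,-0.05,1],[-0.003,-0.28,0.05,-0.524,0.037,-0.05,1],[-0.003,-0.293,0.041,-0.524,0.037,-0.05,1],[-0.003,-0.293,0.041,-0.524,0.037,-0.05,1]]'
python3 -m pendant '[[0,0,0,0,0,0,1],[0,0,0,0,0,0,1]]'
python3 -c "
from mv import *
snap('wrist','w5'); to([528,-234.5,68],down(1.375))"
```

```text
clock: 4.45
eef_pos: [526.3, -238.6, 178.1]
tool_rot: [-3.14, 0.002, 1.368]
force: [-0.3, 0.0, -0.8]
width: 85.2
clock: 4.65
eef_pos: [528.2, -233.8, 179.4]
tool_rot: [3.141, -0.001, 1.374]
force: [-0.2, 0.9, -0.5]
width: 85.1
shift mm [  -0.2   -0.5 -111.4] rotvec [-0.     0.001  0.   ]
```

```bash
python3 -m pendant '[[0,0,-0.045,0,0,0,1],[0,0,-0.085,0,0,0,1],[0,0,-0.111,0,0,0,1],[0,0,-0.111,0,0,0,1],[0,0,-0.111,0,0,0,-1],[0,0,-0.111,0,0,0,-1],[0,0,-0.111,0,0,0,-1],[0,0,-0.111,0,0,0,-1]]'
python3 -m pendant '[[0,0,0,0,0,0,-1],[0,0,0,0,0,0,-1],[0,0,0,0,0,0,-1],[0,0,0,0,0,0,-1]]'
```

```text
clock: 5.5
eef_pos: [528.8, -236.6, 69.9]
tool_rot: [3.138, 0.002, 1.372]
force: [1.6, 0.6, 4.6]
width: 39.2
clock: 5.9
eef_pos: [528.8, -236.6, 69.9]
tool_rot: [3.138, 0.002, 1.372]
force: [0.2, 0.7, 4.4]
width: 39.2
```

Gripped at width 39.2. I'll lift it, then carry it to the gap.

```bash
python3 -m pendant '[[0,0,0.01,0,0,0,-1],[0,0,0.03,0,0,0,-1],[0,0,0.07,0,0,0,-1],[0,0,0.12,0,0,0,-1],[0,0,0.15,0,0,0,-1],[0,0,0.15,0,0,0,-1]]'
python3 -c "
from mv import *
to(O+bx*-34+bz*(58+58),BED);print(cur()[2]['force']); snap('wrist','w6')"
```

```text
clock: 6.5
eef_pos: [530.4, -237.3, 223.9]
tool_rot: [3.131, 0.003, 1.372]
force: [0.3, -0.1, -0.6]
width: 38.8
shift mm [ -2.9 345.9 -62.4] rotvec [ 0.518 -0.098 -0.01 ]
[ 0.30000472 -0.09134771 -0.59802118]
```

```bash
python3 -m pendant '[[0,0.03,0.005,0.03,0,0,-1],[0,0.07,0.005,0.1,-0.02,0,-1],[0,0.12,0.005,0.2,-0.04,0,-1],[0,0.17,0.005,0.3,-0.06,0,-1],[0,0.22,0.005,0.4,-0.08,-0.01,-1],[0,0.27,0.005,0.518,-0.098,-0.01,-1],[-0.002,0.305,0.005,0.518,-0.098,-0.01,-1],[-0.006,0.32,-0.01,0.518,-0.098,-0.01,-1]]'
python3 -m pendant '[[0.001,0.01,-0.02,0,0,0,-1],[0.003,0.025,-0.052,0,0,0,-1],[0.003,0.025,-0.052,0,0,0,-1],[0.003,0.025,-0.052,0,0,0,-1]]'
python3 -c "
from mv import *
to(O+bx*-34+bz*(58+58),BED);print(inbed(cur()[0]),cur()[2]['force']); im,c=snap('wrist','w7')
print('proj stop face',proj(c,O+bx*-54.5+bz*40),'glass top',proj(c,O+bz*45))"
```

```text
clock: 7.35
eef_pos: [520.0, 87.8, 208.2]
tool_rot: [-3.129, -0.529, 1.361]
force: [0.9, 0.7, -1.9]
width: 38.6
clock: 7.75
eef_pos: [523.0, 109.6, 155.2]
tool_rot: [-3.127, -0.526, 1.358]
force: [-0.4, -0.3, -0.9]
width: 38.6
shift mm [ 4.5 -1.   6.3] rotvec [-0.005 -0.012 -0.006]
[-37.1   4.6 110.6] [-0.37655899 -0.27771813 -0.92367545]
proj stop face (np.float64(325.6849524677773), np.float64(237.69855066290546)) glass top (np.float64(326.4388856024579), np.float64(152.30681899472495))
```

View pics/w7.png

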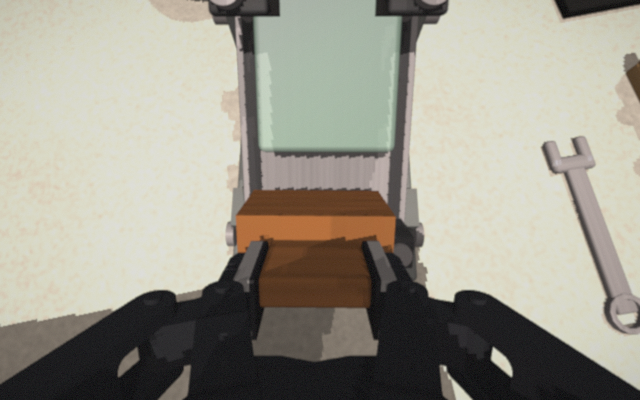

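The packer is held square, with its upper up-slope edge at v≈213 and its lower edge at v≈191. It sits about 10 px left of the glass centre. I'll measure its place in the hand.

```bash
cat >> mv.py <<'E'
def onbed(c,u,v,h):
    o,dd=ray(c,u,v); P=O+h*bz; return inbed(o+dd*(bz@(P-o))/(bz@dd))
E
python3 - <<'E'
from mv import *
im,c=load('w7'); g=cv2.blur(im,(9,1)).astype(int)
for u in (290,316,340): print(u,[(v,g[v,u].sum(),g[v,u,2]-g[v,u,0]) for v in list(range(184,197))+list(range(208,219))])
for v,h in ((190.5,52.6),(213,102.6)): print(onbed(c,316,v,h))
print(onbed(c,239,213,102.6),onbed(c,394,213,102.6))
E
```

```text
290 [(184, np.int64(470), np.int64(14)), (185, np.int64(467), np.int64(14)), (186, np.int64(455), np.int64(14)), (187, np.int64(397), np.int64(13)), (188, np.int64(304), np.int64(9)), (189, np.int64(242), np.int64(22)), (190, np.int64(217), np.int64(46)), (191, np.int64(202), np.int64(62)), (192, np.int64(198), np.int64(61)), (193, np.int64(199), np.int64(61)), (194, np.int64(202), np.int64(62)), (195, np.int64(205), np.int64(62)), (196, np.int64(200), np.int64(61)), (208, np.int64(207), np.int64(63)), (209, np.int64(203), np.int64(63)), (210, np.int64(199), np.int64(60)), (211, np.int64(195), np.int64(60)), (212, np.int64(198), np.int64(60)), (213, np.int64(202), np.int64(60)), (214, np.int64(217), np.int64(68)), (215, np.int64(269), np.int64(86)), (216, np.int64(331), np.int64(109)), (217, np.int64(355), np.int64(121)), (218, np.int64(359), np.int64(122))]
316 [(184, np.int64(463), np.int64(15)), (185, np.int64(465), np.int64(15)), (186, np.int64(451), np.int64(15)), (187, np.int64(404), np.int64(13)), (188, np.int64(315), np.int64(10)), (189, np.int64(235), np.int64(15)), (190, np
[... 893 characters left out ...]
(32)), (191, np.int64(196), np.int64(55)), (192, np.int64(200), np.int64(63)), (193, np.int64(200), np.int64(64)), (194, np.int64(202), np.int64(64)), (195, np.int64(201), np.int64(63)), (196, np.int64(202), np.int64(62)), (208, np.int64(210), np.int64(66)), (209, np.int64(210), np.int64(64)), (210, np.int64(201), np.int64(62)), (211, np.int64(195), np.int64(59)), (212, np.int64(189), np.int64(57)), (213, np.int64(181), np.int64(56)), (214, np.int64(185), np.int64(56)), (215, np.int64(224), np.int64(71)), (216, np.int64(286), np.int64(94)), (217, np.int64(323), np.int64(108)), (218, np.int64(331), np.int64(109))]
[-20.9   6.   52.6]
[-18.8   5.4 102.6]
[-18.9  39.2 102.6] [-18.7 -28.5 102.6]
```

The packer is centred in the hand to within about 0.7 mm and square. I'll work out the lowering path.

```bash
python3 - <<'E'
from mv import *
for z in (110,90,66,59): print(z); to(O+bx*-33.5+by*-0.7+bz*z,BED)
print('1mm down',-bz,'1mm downslope',-bx,cur()[2]['force'])
E
```

```text
110
shift mm [4.9 2.9 0.5] rotvec [-0.005 -0.009 -0.005]
90
shift mm [  7.   12.7 -16.8] rotvec [-0.005 -0.009 -0.005]
66
shift mm [  9.5  24.4 -37.6] rotvec [-0.005 -0.009 -0.005]
59
shift mm [ 10.2  27.8 -43.7] rotvec [-0.005 -0.009 -0.005]
1mm down [ 0.10510821  0.48882744 -0.8660254 ] 1mm downslope [-0.18205276 -0.84667395 -0.5       ] [ 0.20708084 -0.33199795 -0.70500738]
```

```bash
python3 -m pendant '[[0.005,0.003,0,-0.005,-0.01,-0.005,-1],[0.007,0.013,-0.017,-0.005,-0.01,-0.005,-1],[0.0085,0.019,-0.027,-0.005,-0.01,-0.005,-1],[0.0095,0.024,-0.0375,-0.005,-0.01,-0.005,-1],[0.0095,0.024,-0.0375,-0.005,-0.01,-0.005,-1]]'
python3 -c "
from mv import *
print(inbed(cur()[0]));to(O+bx*-33.5+by*-0.7+bz*59,BED)"
```

```text
clock: 8.3
eef_pos: [533.3, 133.4, 117.6]
tool_rot: [3.141, -0.523, 1.36]
force: [-0.5, 0.8, -0.2]
width: 38.7
[-33.9  -0.5  65.3]
shift mm [ 1.   3.3 -5.2] rotvec [ 0.     0.    -0.001]
```

Clear so far. Now the slow touch-down.

```bash
python3 -m pendant '[[0.0003,0.0012,-0.002,0,0,0,-1],[0.0005,0.0024,-0.004,0,0,0,-1],[0.0007,0.0034,-0.0055,0,0,0,-1],[0.0007,0.0034,-0.0055,0,0,0,-1]]'
python3 -c "
from mv import *
print(inbed(cur()[0]), [np.round(cur()[2]['force']@q,1) for q in (bx,by,bz)])"
```

```text
clock: 8.7
eef_pos: [534.7, 136.2, 113.0]
tool_rot: [3.139, -0.523, 1.36]
force: [0.7, -0.3, -0.9]
width: 38.9
[-33.6  -1.2  59.8] [np.float64(-0.5), np.float64(-0.7), np.float64(-0.7)]
```

```bash
python3 -m pendant '[[0.0001,0.0005,-0.001,0,0,0,-1],[0.0002,0.001,-0.0018,0,0,0,-1],[0.0002,0.001,-0.0018,0,0,0,-1]]'
python3 -c "
from mv import *
print(inbed(cur()[0]), [np.round(cur()[2]['force']@q,1) for q in (bx,by,bz)])"
```

```text
clock: 9.0
eef_pos: [535.0, 137.1, 111.3]
tool_rot: [3.139, -0.523, 1.36]
force: [-0.1, -1.7, 0.3]
width: 39.0
[-33.6  -1.3  57.9] [np.float64(-1.3), np.float64(-0.3), np.float64(1.1)]
```

```bash
python3 -m pendant '[[0.0001,0.0004,-0.0008,0,0,0,-1],[0.0001,0.0004,-0.0008,0,0,0,-1]]'
python3 -c "
from mv import *
print(inbed(cur()[0]), [np.round(cur()[2]['force']@q,1) for q in (bx,by,bz)])"
python3 -m pendant '[[-0.0003,-0.0015,-0.0008,0,0,0,-1],[-0.0005,-0.0025,-0.0015,0,0,0,-1],[-0.0005,-0.0025,-0.0015,0,0,0,-1]]'
python3 -c "
from mv import *
print(inbed(cur()[0]), [np.round(cur()[2]['force']@q,1) for q in (bx,by,bz)])"
```

```text
clock: 9.2
eef_pos: [535.1, 137.1, 111.1]
tool_rot: [3.139, -0.523, 1.36]
force: [-1.9, -5.6, 10.2]
width: 39.3
[-33.7  -1.4  57.7] [np.float64(0.0), np.float64(0.6), np.float64(11.8)]
clock: 9.5
eef_pos: [535.0, 136.5, 110.8]
tool_rot: [3.138, -0.526, 1.361]
force: [-1.7, -3.0, 15.3]
width: 39.1
[-34.3  -1.4  57.7] [np.float64(4.8), np.float64(1.1), np.float64(14.9)]
```

It's on the bed at TCP height 57.7, as predicted. I'll ease off the pressure and slide it down to the stop.

```bash
python3 -m pendant '[[-0.0001,-0.0008,0.0014,0,0,0,-1],[-0.0005,-0.002,0.0009,0,0,0,-1],[-0.0008,-0.0035,0,0,0,0,-1],[-0.0008,-0.0035,0,0,0,0,-1]]'
python3 -c "
from mv import *
print(inbed(cur()[0]), [np.round(cur()[2]['force']@q,1) for q in (bx,by,bz)],cur()[2]['torque'])"
```

```text
clock: 9.9
eef_pos: [533.9, 132.5, 109.2]
tool_rot: [3.139, -0.525, 1.361]
force: [-0.4, 2.1, 3.3]
width: 38.5
[-38.7  -1.2  58.4] [np.float64(3.3), np.float64(0.8), np.float64(1.9)] [ 0.43041962 -0.15881546  0.07783945]
```

Contact with the stop at x≈−38.7, which agrees with the 54.5 mm gap. I'll lower the last 0.5 mm, release and back off along the normal.

```bash
python3 -m pendant '[[0.0001,0.0003,-0.0006,0,0,0,-1],[0.0001,0.0003,-0.0006,0,0,0,-0.5],[0.0001,0.0003,-0.0006,0,0,0,0.5],[0.0001,0.0003,-0.0006,0,0,0,1],[0.0001,0.0003,-0.0006,0,0,0,1],[0.0001,0.0003,-0.0006,0,0,0,1]]'
python3 -m pendant '[[-0.001,-0.005,0.009,0,0,0,1],[-0.004,-0.019,0.035,0,0,0,1],[-0.008,-0.04,0.07,0,0,0,1],[-0.01,-0.05,0.087,0,0,0,1],[-0.01,-0.05,0.087,0,0,0,1],[-0.01,-0.05,0.087,0,0,0,1]]'
python3 -c "
from mv import *
print(inbed(cur()[0])); snap('wrist','w8')
to([509,-329.7,185],down(1.375))
to([509-20*.2,-329.7-20*.98,195],down(1.375))"
```

```text
clock: 10.5
eef_pos: [533.6, 131.4, 107.9]
tool_rot: [3.14, -0.523, 1.359]
force: [-0.2, -0.1, 0.0]
width: 85.2
clock: 11.1
eef_pos: [523.7, 81.6, 195.5]
tool_rot: [3.138, -0.523, 1.36]
force: [-0.8, 0.2, 0.5]
width: 85.3
[-40.6  -2.  159.1]
shift mm [ -14.2 -411.8   -9.9] rotvec [-0.512  0.107  0.015]
shift mm [-1.820e+01 -4.314e+02  1.000e-01] rotvec [-0.512  0.107  0.015]
```

View pics/w8.png

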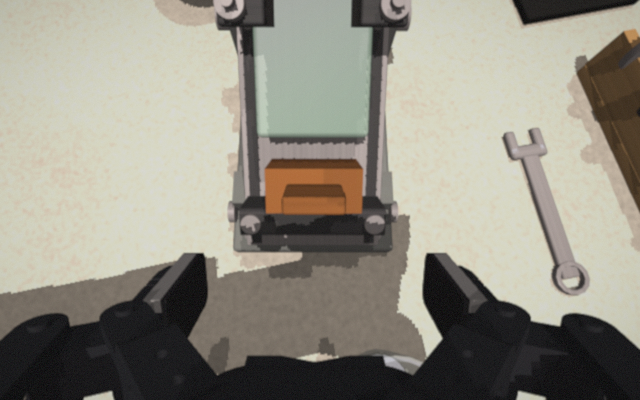

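The 33 packer stands centred and square against the stop (u 265–363, face near v≈160), and the glass is untouched. Now I'll go back to the rack to tell the 18 from the 21.

```bash
python3 -m pendant '[[0,-0.05,0.01,-0.1,0.02,0,1],[0,-0.1,0.01,-0.2,0.04,0,1],[0,-0.15,0.01,-0.3,0.06,0.01,1],[0,-0.2,0.01,-0.4,0.08,0.01,1],[0,-0.25,0.01,-0.512,0.107,0.015,1],[0,-0.3,0.01,-0.512,0.107,0.015,1],[0,-0.35,0,-0.512,0.107,0.015,1],[-0.01,-0.4,-0.01,-0.512,0.107,0.015,1]]'
python3 -c "
from h import *
snap('wrist','w9a')"
python3 -m pendant '[[-0.008,-0.031,0.005,0,0,0,1],[-0.008,-0.031,0.005,0,0,0,1],[-0.008,-0.031,0.005,0,0,0,1]]'
python3 - <<'E'
from mv import *
im,c=snap('wrist','w9'); print(cur()[0],cur()[2]['tool_rot'])
i2,c2=load('w9a')
a=cv2.resize(im[0:300,220:420],None,fx=2,fy=2,interpolation=cv2.INTER_CUBIC)
b=cv2.resize(i2[0:300,220:420],None,fx=2,fy=2,interpolation=cv2.INTER_CUBIC)
cv2.imwrite('pics/c9.png',np.clip(np.hstack([a,b])*1.4,0,255).astype(np.uint8))
E
```

```text
clock: 11.95
eef_pos: [515.9, -314.1, 184.5]
tool_rot: [3.141, -0.001, 1.379]
force: [1.1, -0.2, -0.4]
width: 85.4
clock: 12.3
eef_pos: [506.0, -344.6, 189.6]
tool_rot: [-3.14, -0.002, 1.375]
force: [1.0, 0.5, 0.3]
width: 85.3
[ 506.6516725  -343.38141286  189.86521493] [-3.14078459e+00 -2.20926277e-03  1.37662838e+00]
```

View pics/c9.png

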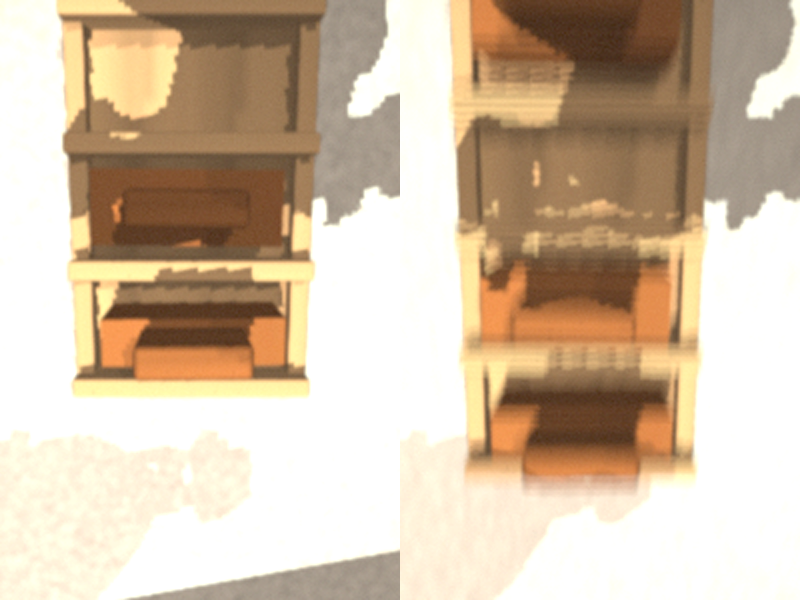

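```bash
python3 - <<'E'
from mv import *
im,c=load('w9'); g=cv2.blur(im,(7,1)).astype(int)
yr=np.array([np.cos(1.375),np.sin(1.375),0])
C=lambda U,V:(220+U/2,V/2)
for U in (118,267): print('P1',U,[(v,int(g[v,220+U//2].sum())) for v in range(148,190)])
for U in (105,268): print('P2',U,[(v,int(g[v,220+U//2].sum()),int(g[v,220+U//2,2]-g[v,220+U//2,0])) for v in list(range(78,90))+list(range(114,130))])
E
```

```text
P1 118 [(148, 326), (149, 303), (150, 276), (151, 240), (152, 177), (153, 145), (154, 129), (155, 128), (156, 127), (157, 125), (158, 149), (159, 220), (160, 306), (161, 347), (162, 354), (163, 353), (164, 355), (165, 350), (166, 353), (167, 354), (168, 353), (169, 353), (170, 355), (171, 350), (172, 354), (173, 352), (174, 350), (175, 343), (176, 341), (177, 341), (178, 342), (179, 345), (180, 346), (181, 347), (182, 324), (183, 272), (184, 208), (185, 189), (186, 192), (187, 194), (188, 213), (189, 308)]
P1 267 [(148, 269), (149, 262), (150, 233), (151, 174), (152, 134), (153, 130), (154, 130), (155, 129), (156, 124), (157, 140), (158, 200), (159, 279), (160, 322), (161, 330), (162, 330), (163, 331), (164, 329), (165, 328), (166, 330), (167, 329), (168, 330), (169, 329), (170, 328), (171, 330), (172, 330), (173, 329), (174, 331), (175, 331), (176, 333), (177, 331), (178, 330), (179, 331), (180, 327), (181, 325), (182, 296), (183, 245), (184, 209), (185, 197), (186, 206), (187, 205), (188, 220), (189, 306)]
P2 105 [(78, 183, 34), (79, 197, 35), (80, 199, 36), (81, 203, 37), (82, 201, 38), (83, 198, 41), (84, 192, 50), (85, 185, 56), (86, 184, 56), (87, 183, 57), (88, 185, 58), (89, 183, 57), (114, 182, 58), (115, 185, 58), (116, 185, 58), (117, 182, 58), (118, 185, 58), (119, 184, 57), (120, 184, 58), (121, 187, 55), (122, 195, 48), (123, 201, 40), (124, 204, 36), (125, 204, 38), (126, 204, 38), (127, 197, 37), (128, 194, 35), (129, 213, 40)]
P2 268 [(78, 182, 31), (79, 190, 35), (80, 193, 34), (81, 191, 35), (82, 191, 35), (83, 192, 36), (84, 184, 43), (85, 184, 49), (86, 177, 55), (87, 178, 54), (88, 177, 55), (89, 179, 54), (114, 176, 54), (115, 179, 54), (116, 176, 54), (117, 176, 54), (118, 180, 53), (119, 175, 55), (120, 178, 54), (121, 179, 54), (122, 194, 52), (123, 228, 51), (124, 263, 51), (125, 270, 52), (126, 269, 51), (127, 258, 50), (128, 235, 44), (129, 227, 43)]
```

```bash
python3 - <<'E'
from mv import *
im,c=load('w9'); yr=np.array([np.cos(1.375),np.sin(1.375),0])
t=lambda u,a,b:round(float((onz(c,u,a,62)-onz(c,u,b,62))@yr),1)
print('P1',t(279,159.3,183.1),t(353,158.6,183.0),'P2',t(272,83.7,122.4),t(354,84.2,122.4), 'P1 len', np.linalg.norm(onz(c,271,170,62)-onz(c,362,170,62)))
# P1 far-face height check
print(np.round(onz(c,279,159.3,62),1),np.round(onz(c,279,183.1,62),1),np.round(onz(c,316,180,100),1))
s=cur(); to([509,-329.7,180],down(1.375))
# P4 profiles in w1/w2
for f,us,r in (('w2',(262,345,350),range(66,108)),('w1',(308,376),range(26,66))):
    i,cc=load(f); g=cv2.blur(i,(5,1)).astype(int)
    for u in us: print(f,u,[(v,int(g[v,u].sum()),int(g[v,u,2]-g[v,u,0])) for v in r])
E
```

```text
P1 18.4 18.8 P2 27.1 26.7 P1 len 69.06820512321364
[ 482.8 -315.8   62. ] [ 478.7 -333.7   62. ] [ 508.5 -328.9  100. ]
shift mm [ 2.3 13.7 -9.9] rotvec [-0.002 -0.    -0.002]
w2 262 [(66, 182, 33), (67, 180, 32), (68, 185, 33), (69, 195, 34), (70, 191, 35), (71, 188, 35), (72, 187, 36), (73, 190, 39), (74, 189, 46), (75, 188, 52), (76, 190, 53), (77, 187, 54), (78, 191, 54), (79, 189, 54), (80, 191, 54), (81, 188, 52), (82, 190, 52), (83, 187, 53), (84, 191, 52), (85, 190, 53), (86, 196, 51), (87, 192, 51), (88, 187, 49), (89, 183, 50), (90, 190, 49), (91, 188, 49), (92, 185, 51), (93, 190, 49), (94, 202, 51), (95, 235, 56), (96, 268, 62), (97, 279, 64), (98, 285, 65), (99, 295, 67), (100, 305, 68), (101, 304, 67), (102, 299, 61), (103, 297, 57), (104, 302, 58), (105, 308, 58), (106, 309, 59), (107, 312, 59)]
w2 345 [(66, 195, 34), (67, 189, 34), (68, 188, 35), (69, 191, 35), (70, 188, 42), (71, 179, 52), (72, 176, 55), (73, 175, 56), (74, 178, 54), (75, 180, 53), (76, 175, 56), (77, 180, 54), (78, 183, 52), (79, 176, 55), (80, 181, 54), (81, 175, 54), (82, 181, 54), (83, 180, 53), 
[... 1529 characters left out ...]
), (60, 114, 30), (61, 109, 31), (62, 124, 31), (63, 147, 33), (64, 177, 34), (65, 192, 36)]
w1 376 [(26, 163, 29), (27, 161, 29), (28, 167, 29), (29, 173, 31), (30, 177, 34), (31, 171, 43), (32, 169, 49), (33, 165, 51), (34, 168, 51), (35, 166, 50), (36, 169, 52), (37, 166, 52), (38, 171, 51), (39, 165, 51), (40, 172, 50), (41, 167, 52), (42, 169, 52), (43, 169, 51), (44, 169, 52), (45, 168, 51), (46, 166, 52), (47, 170, 52), (48, 167, 52), (49, 169, 50), (50, 171, 51), (51, 168, 51), (52, 166, 54), (53, 170, 51), (54, 170, 49), (55, 150, 45), (56, 130, 33), (57, 142, 33), (58, 182, 36), (59, 221, 43), (60, 243, 46), (61, 245, 47), (62, 240, 44), (63, 228, 42), (64, 228, 42), (65, 235, 44)]
```

P1 is 18.6 mm thick by measurement, with the 27 reading 26.9 in the same picture, so P1 is the 18. I'll pick it.

```bash
python3 -m pendant '[[0.002,0.014,-0.03,0,0,0,1],[0.002,0.014,-0.07,0,0,0,1],[0.002,0.014,-0.1,0,0,0,1],[0.002,0.014,-0.121,0,0,0,1],[0.002,0.014,-0.121,0,0,0,1],[0.002,0.014,-0.121,0,0,0,-1],[0.002,0.014,-0.121,0,0,0,-1],[0.002,0.014,-0.121,0,0,0,-1]]'
python3 -m pendant '[[0,0,0,0,0,0,-1],[0,0,0,0,0,0,-1],[0,0,0,0,0,0,-1],[0,0,0,0,0,0,-1]]'
```

```text
clock: 13.15
eef_pos: [509.5, -331.5, 71.5]
tool_rot: [3.138, 0.001, 1.376]
force: [0.2, -0.6, -0.5]
width: 44.2
clock: 13.55
eef_pos: [509.6, -331.8, 71.6]
tool_rot: [3.138, 0.001, 1.375]
force: [-0.5, 0.7, 6.1]
width: 38.7
```

```bash
python3 -m pendant '[[0,0,0.01,0,0,0,-1],[0,0,0.03,0,0,0,-1],[0,0,0.07,0,0,0,-1],[0,0,0.12,0,0,0,-1],[0,0,0.15,0,0,0,-1],[0,0,0.15,0,0,0,-1]]'
python3 -c "
from mv import *
to(O+bx*-10.7+bz*(59.5+100),BED);to(O+bx*-10.7+bz*(59.5+58),BED);print(cur()[2]['force'])"
```

```text
clock: 14.15
eef_pos: [511.1, -333.0, 225.9]
tool_rot: [3.131, 0.003, 1.375]
force: [1.1, -0.5, 0.3]
width: 39.2
shift mm [ 16.1 440.1 -15.1] rotvec [ 0.518 -0.097 -0.013]
shift mm [ 20.5 460.6 -51.5] rotvec [ 0.518 -0.097 -0.013]
[ 1.1294817  -0.50623963  0.34757387]
```

```bash
python3 -m pendant '[[0,0.03,0.01,0.03,0,0,-1],[0,0.08,0.01,0.1,-0.02,0,-1],[0,0.13,0.01,0.2,-0.04,0,-1],[0,0.18,0.01,0.3,-0.06,0,-1],[0,0.23,0.01,0.4,-0.08,-0.01,-1],[0,0.28,0.01,0.518,-0.097,-0.013,-1],[0,0.33,0.01,0.518,-0.097,-0.013,-1],[0.005,0.375,0.01,0.518,-0.097,-0.013,-1]]'
python3 -m pendant '[[0.005,0.03,-0.01,0,0,0,-1],[0.01,0.06,-0.022,0,0,0,-1],[0.01,0.06,-0.022,0,0,0,-1],[0.01,0.06,-0.022,0,0,0,-1]]'
python3 -c "
from mv import *
to(O+bx*-10.7+bz*(59.5+55),BED);print(inbed(cur()[0]),cur()[2]['force'])"
```

```text
clock: 14.95
eef_pos: [511.3, 45.1, 229.0]
tool_rot: [-3.127, -0.528, 1.354]
force: [1.3, 1.6, 0.2]
width: 38.9
clock: 15.35
eef_pos: [522.1, 104.6, 207.4]
tool_rot: [-3.13, -0.527, 1.36]
force: [0.0, -1.1, -0.8]
width: 38.8
shift mm [  9.8  24.4 -35.6] rotvec [-0.005 -0.009 -0.007]
[-15.4   4.4 158.3] [ 0.01982581 -1.08234743 -0.76247996]
```

```bash
python3 -m pendant '[[0.006,0.01,-0.01,-0.005,-0.009,-0.007,-1],[0.0098,0.0244,-0.0356,-0.005,-0.009,-0.007,-1],[0.0098,0.0244,-0.0356,-0.005,-0.009,-0.007,-1],[0.0098,0.0244,-0.0356,-0.005,-0.009,-0.007,-1],[0.0098,0.0244,-0.0356,-0.005,-0.009,-0.007,-1]]'
python3 -c "
from mv import *
to(O+bx*-10.7+bz*(59.5+55),BED);print(inbed(cur()[0]),cur()[2]['force'])
im,c=snap('wrist','w10'); cv2.imwrite('pics/c10.png',cv2.resize(im[90:290,200:440],None,fx=3,fy=3,interpolation=cv2.INTER_CUBIC))"
```

```text
clock: 15.85
eef_pos: [533.8, 126.7, 172.9]
tool_rot: [3.138, -0.524, 1.356]
force: [0.5, -0.3, -0.7]
width: 38.7
shift mm [-1.9  2.4 -1.1] rotvec [0.001 0.003 0.004]
[-11.8  -2.3 116.5] [ 0.47654094 -0.29068626 -0.65310495]
```

View pics/c10.png

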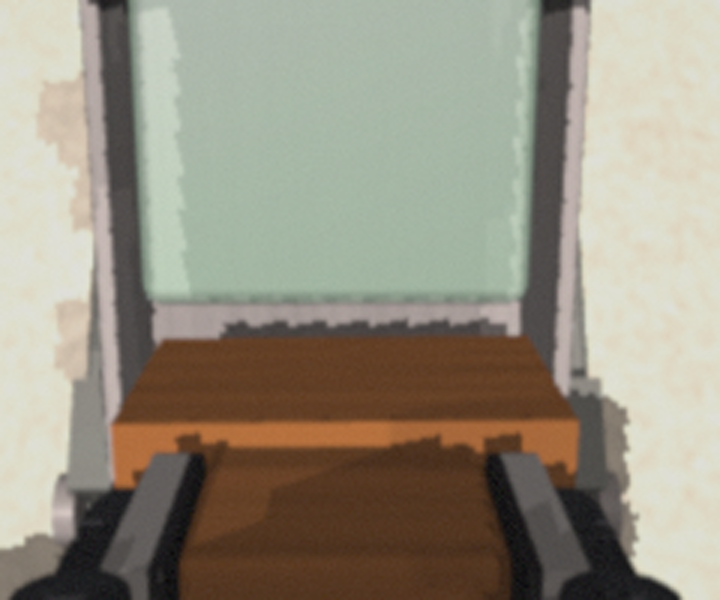

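The held packer's bottom up-slope edge is at v≈202 and its top edge at v≈230. The glass edge is at v≈190, and both are parallel. Measuring the in-hand offset.

```bash
python3 - <<'E'
from mv import *
im,c=load('w10'); g=cv2.blur(im,(9,1)).astype(int)
def edge(u,r,ch):
    p=np.array([ch(g[v,u]) for v in r],float); k=np.argmax(abs(np.diff(p))); dd=np.abs(np.diff(p)); w=slice(max(0,k-2),k+3); return float(np.sum(dd[w]*(np.array(r)[:-1][w]+.5))/dd[w].sum())
RB=lambda x:x[2]-x[0]
for u in (270,300,320,340,360):
    b=edge(u,range(197,209),RB); t=edge(u,range(224,237),lambda x:x.sum()); gl=edge(u,range(182,196),lambda x:x[1]-x[2])
    print(u,round(b,1),round(t,1),round(gl,1),'bot',onbed(c,u,b,57),'top',onbed(c,u,t,107),'glass',onbed(c,u,gl,43))
# same for w3 glass silhouette; 33 face in w8
im,c=load('w8'); g=cv2.blur(im,(9,1)).astype(int)
for u in (280,310,345): print('33 w8',[(v,int(g[v,u].sum()),int(RB(g[v,u]))) for v in range(150,192,1)])
E
```

```text
270 202.7 230.4 190.4 bot [-3.3 24.6 57. ] top [ -2.   18.8 107. ] glass [ 0.7 26.1 43. ]
300 202.0 230.2 190.4 bot [-2.9  7.2 57. ] top [ -2.    5.4 107. ] glass [ 0.6  7.6 43. ]
320 201.8 230.0 190.3 bot [-2.8 -4.4 57. ] top [ -1.9  -3.5 107. ] glass [ 0.6 -4.7 43. ]
340 201.6 229.9 190.2 bot [ -2.7 -16.   57. ] top [ -1.9 -12.4 107. ] glass [  0.6 -17.   43. ]
360 201.6 229.7 190.2 bot [ -2.8 -27.7  57. ] top [ -1.8 -21.4 107. ] glass [  0.6 -29.3  43. ]
33 w8 [(150, 460, 15), (151, 457, 13), (152, 459, 14), (153, 458, 14), (154, 458, 14), (155, 458, 14), (156, 455, 14), (157, 427, 15), (158, 338, 18), (159, 209, 31), (160, 153, 47), (161, 166, 50), (162, 180, 55), (163, 187, 56), (164, 190, 56), (165, 189, 57), (166, 187, 58), (167, 200, 63), (168, 254, 84), (169, 322, 108), (170, 345, 116), (171, 346, 117), (172, 348, 116), (173, 347, 116), (174, 347, 116), (175, 347, 118), (176, 346, 117), (177, 349, 117), (178, 346, 117), (179, 345, 116), (180, 345, 116), (181, 345, 116), (182, 347, 116), (183, 344, 116), (184, 345, 116), (185, 346, 115), (186, 345, 115), (187, 343, 115), (188
[... 754 characters left out ...]
1)]
33 w8 [(150, 457, 15), (151, 457, 15), (152, 457, 15), (153, 457, 15), (154, 459, 15), (155, 459, 14), (156, 458, 14), (157, 451, 15), (158, 383, 16), (159, 234, 27), (160, 150, 47), (161, 158, 48), (162, 175, 52), (163, 187, 58), (164, 194, 59), (165, 190, 60), (166, 186, 57), (167, 190, 58), (168, 234, 76), (169, 293, 96), (170, 321, 106), (171, 324, 108), (172, 325, 107), (173, 323, 106), (174, 324, 106), (175, 324, 107), (176, 325, 107), (177, 324, 106), (178, 324, 106), (179, 325, 105), (180, 324, 106), (181, 322, 107), (182, 323, 106), (183, 324, 106), (184, 322, 105), (185, 316, 103), (186, 309, 102), (187, 303, 100), (188, 301, 98), (189, 295, 96), (190, 293, 95), (191, 283, 93)]
```

```bash
python3 - <<'E'
from mv import *
im,c=load('w8')
for u in (280,310,345): print(onbed(c,u,168.5,50),onbed(c,u,158.7,1.5))
g=cv2.blur(im,(9,1)).astype(int)
for u in (280,310,345): print([(v,int(g[v,u,1]-g[v,u,2]),int(g[v,u].sum())) for v in range(130,142)])
print(onbed(c,310,136,43))
for z in (90,66): to(O+bx*-12.3+by*-1+bz*z,BED)
E
```

```text
[-21.1  23.6  50. ] [-21.7  28.    1.5]
[-21.1   2.4  50. ] [-21.7   2.9   1.5]
[-21.1 -22.4  50. ] [-21.7 -26.4   1.5]
[(130, 16, 505), (131, 17, 506), (132, 17, 494), (133, 15, 458), (134, 14, 413), (135, 14, 365), (136, 11, 309), (137, 5, 243), (138, -3, 206), (139, -4, 201), (140, -4, 201), (141, -5, 206)]
[(130, 17, 502), (131, 17, 502), (132, 17, 488), (133, 16, 456), (134, 15, 414), (135, 14, 366), (136, 10, 310), (137, 5, 249), (138, -2, 211), (139, -5, 206), (140, -5, 205), (141, -4, 213)]
[(130, 18, 495), (131, 18, 492), (132, 18, 483), (133, 17, 452), (134, 15, 414), (135, 13, 370), (136, 11, 317), (137, 6, 251), (138, -2, 210), (139, -5, 202), (140, -4, 201), (141, -5, 215)]
[ 1.   2.4 43. ]
shift mm [  1.3  12.7 -23.3] rotvec [0.001 0.003 0.004]
shift mm [  3.8  24.5 -44.1] rotvec [0.001 0.003 0.004]
```

The slot between the 33 (face at x≈−21.3) and the glass is about 21.3 mm, so there's 1.6 mm of clearance per side. The held packer's centre is at TCP + 0.9. I'll lower along TCP x = −11.5 in stages, watching the force.

```bash
python3 -c "
from mv import *
for z in (112,104,96): to(O+bx*-11.5+by*-1+bz*z,BED)"
```

```text
shift mm [-0.9  2.7 -3.9] rotvec [0.001 0.003 0.004]
shift mm [ -0.1   6.6 -10.8] rotvec [0.001 0.003 0.004]
shift mm [  0.8  10.5 -17.7] rotvec [0.001 0.003 0.004]
```

```bash
python3 -m pendant '[[-0.0009,0.0027,-0.0039,0.001,0.003,0.004,-1],[-0.0009,0.0027,-0.0039,0.001,0.003,0.004,-1],[-0.0005,0.0045,-0.0075,0.001,0.003,0.004,-1],[-0.0001,0.0066,-0.0108,0.001,0.003,0.004,-1],[-0.0001,0.0066,-0.0108,0.001,0.003,0.004,-1]]'
cat > st.py <<'E'
from mv import *
p,C,s=cur(); print(inbed(p),'F bed',[round(float(s['force']@q),1) for q in (bx,by,bz)],'rot err',np.round((BED*C.inv()).as_rotvec(),4),'w',round(s['width'],1))
import sys
for z in map(float,sys.argv[2:]): to(O+bx*float(sys.argv[1])+by*-1+bz*z,BED)
E
python3 st.py -11.5 96 88
```

```text
clock: 16.4
eef_pos: [532.8, 135.1, 161.1]
tool_rot: [-3.139, -0.525, 1.36]
force: [0.1, -0.5, -0.5]
width: 39.0
[-10.8   0.4 102.2] F bed [-0.7, -0.2, -0.3] rot err [-0.0014 -0.0019 -0.0024] w 39.0
shift mm [ 1.9  2.1 -5.7] rotvec [-0.001 -0.002 -0.002]
shift mm [  2.7   6.  -12.7] rotvec [-0.001 -0.002 -0.002]
```

```bash
python3 -m pendant '[[0.0005,0.0005,-0.0015,0,0,0,-1],[0.0015,0.0015,-0.004,-0.001,-0.002,-0.002,-1],[0.0017,0.0022,-0.0057,-0.001,-0.002,-0.002,-1],[0.0017,0.0022,-0.0057,-0.001,-0.002,-0.002,-1]]'
python3 st.py -11.5 88 80
```

```text
clock: 16.8
eef_pos: [534.7, 137.0, 155.6]
tool_rot: [3.141, -0.524, 1.359]
force: [-0.4, -0.4, -0.1]
width: 38.8
[-11.6  -1.   96.3] F bed [-0.5, 0.3, 0.1] rot err [-0.0002  0.0005  0.    ] w 38.8
shift mm [ 0.8  4.1 -7.1] rotvec [-0.     0.001  0.   ]
shift mm [  1.7   8.  -14.1] rotvec [-0.     0.001  0.   ]
```

No contact yet. Carrying on down.

```bash
python3 -m pendant '[[0.0004,0.002,-0.0035,0,0,0,-1],[0.0008,0.004,-0.007,0,0,0,-1],[0.0013,0.006,-0.0105,0,0,0,-1],[0.0017,0.008,-0.014,0,0,0,-1],[0.0017,0.008,-0.014,0,0,0,-1]]'
python3 st.py -11.5 70 63
```

```text
clock: 17.3
eef_pos: [536.2, 145.3, 141.4]
tool_rot: [-3.142, -0.524, 1.359]
force: [-0.4, -0.3, -1.7]
width: 38.8
[-11.4  -0.8  79.8] F bed [-1.1, 0.3, -1.3] rot err [-0.0004  0.0001 -0.0003] w 38.8
shift mm [ 1.2  4.7 -8.5] rotvec [-0.  0. -0.]
shift mm [  2.    8.1 -14.6] rotvec [-0.  0. -0.]
```

```bash
python3 -m pendant '[[0.0004,0.002,-0.0035,0,0,0,-1],[0.0008,0.004,-0.007,0,0,0,-1],[0.0013,0.006,-0.0105,0,0,0,-1],[0.0018,0.008,-0.014,0,0,0,-1],[0.002,0.0083,-0.015,0,0,0,-1],[0.002,0.0083,-0.015,0,0,0,-1]]'
python3 st.py -11.5 60 58.5
```

```text
clock: 17.9
eef_pos: [538.5, 153.3, 126.6]
tool_rot: [3.141, -0.524, 1.359]
force: [0.5, -1.3, -0.8]
width: 38.7
[-11.6  -1.3  62.9] F bed [-1.4, -0.8, -0.1] rot err [-0.0002  0.0005  0.0001] w 38.7
shift mm [ 0.   1.6 -2.4] rotvec [-0.     0.001  0.   ]
shift mm [ 0.2  2.3 -3.7] rotvec [-0.     0.001  0.   ]
```

```bash
python3 -m pendant '[[0,0.0008,-0.0012,0,0,0,-1],[0.0001,0.0016,-0.0024,0,0,0,-1],[0.0002,0.0021,-0.0034,0,0,0,-1],[0.0002,0.0021,-0.0034,0,0,0,-1]]'
python3 st.py -11.5 58
```

```text
clock: 18.3
eef_pos: [538.8, 155.1, 123.9]
tool_rot: [3.14, -0.524, 1.359]
force: [-0.9, -2.5, 4.7]
width: 39.2
[-11.4  -1.3  59.6] F bed [0.1, 0.3, 5.4] rot err [-0.0001  0.0012  0.0004] w 39.2
shift mm [-0.1  0.7 -1.4] rotvec [-0.     0.001  0.   ]
```

It's on the bed at 59.6 (59.5 predicted) with 5 N and no side force. I'll release and retreat along the normal.

```bash
python3 -m pendant '[[0,0,0,0,0,0,-0.5],[0,0,0,0,0,0,0.2],[0,0,0,0,0,0,1],[0,0,0,0,0,0,1],[0,0,0,0,0,0,1],[0,0,0,0,0,0,1]]'
python3 -m pendant '[[-0.001,-0.005,0.009,0,0,0,1],[-0.003,-0.015,0.026,0,0,0,1],[-0.007,-0.033,0.06,0,0,0,1],[-0.01,-0.05,0.087,0,0,0,1],[-0.016,-0.09,0.087,0,0,0,1],[-0.016,-0.1,0.087,0,0,0,1],[-0.016,-0.1,0.087,0,0,0,1],[-0.016,-0.1,0.087,0,0,0,1]]'
python3 - <<'E'
from mv import *
print(inbed(cur()[0]),cur()[2]['force'])
im,c=snap('wrist','w11')
a=cv2.resize(im[0:260,200:440],None,fx=2.3,fy=2.3,interpolation=cv2.INTER_CUBIC)
cv2.imwrite('pics/c11.png',a)
E
```

```text
clock: 18.9
eef_pos: [538.7, 155.3, 123.4]
tool_rot: [3.141, -0.524, 1.359]
force: [-0.9, 0.1, 0.8]
width: 85.4
clock: 19.7
eef_pos: [522.5, 56.0, 210.7]
tool_rot: [3.141, -0.525, 1.359]
force: [-0.2, 0.1, 0.1]
width: 85.5
[-54.8  -6.1 184.9] [-0.21562151  0.06808359  0.05140435]
```

View pics/c11.png

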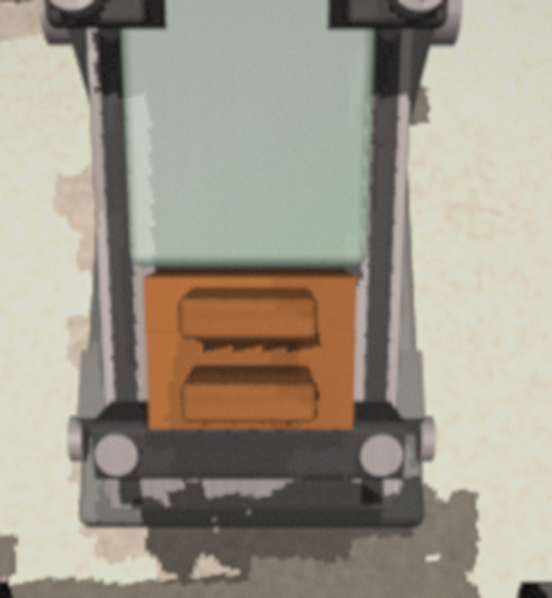

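Both packers stand side by side between glass and stop bar, square and centred (crop u 146–356, tongues at v≈315 and 395), with a thin dark gap at the glass. A numeric check, then I hand in.

```bash
python3 - <<'E'
from mv import *
_,c=load('w11'); C=lambda U,V:(200+U/2.3,V/2.3)
for n,p,h in (('upTL',(146,276),50),('upTR',(356,275),50),('lowL',(148,428),50),('lowR',(355,428),50),('tongue18 c',(247,320),88),('tongue33 c',(250,403),88),('18 left',(180,335),88),('18 right',(316,335),88),('33 left',(183,418),88),('33 right',(316,418),88)): print(n,onbed(c,*C(*p),h))
print('fin',ctrl.read_state()['clock'],ctrl.finish_job())
E
```

```text
upTL [-2.8 33.7 50. ]
upTR [ -2.5 -35.   50. ]
lowL [-53.9  34.9  50. ]
lowR [-53.9 -36.1  50. ]
tongue18 c [-13.3  -0.   88. ]
tongue33 c [-37.5  -0.8  88. ]
18 left [-17.6  19.3  88. ]
18 right [-17.6 -19.9  88. ]
33 left [-42.  19.  88.]
33 right [-42.  -20.2  88. ]
the job is handed in; nothing more can be done
fin 19.75 None
```

I put the 18 mm and 33 mm packers side by side in the gap, let go of both and handed the job in at about 19.8 s; no verdict was reported.

**Gap and choice:** Two wrist views gave a gap of 54.5 mm (stop-bar value about 8 mm). I chose 18 + 33 = 51 mm, which leaves about 3.5 mm of play; 21 + 33 would have left only about 0.5 mm. I first read the 18 mm packer as 19–21 mm. A closer picture gave 18.6 mm, with the 27 mm packer reading 26.9 mm in the same picture.

**Placing:** I lowered the 33 mm packer to the bed, slid it down to the stop bar and let go. I then lowered the 18 mm packer into the slot of about 21.3 mm left beside the glass. It reached the bed at the predicted height, with about 5 N of bed force and side forces of no more than about 1.5 N on the way down.

**Last checks:**
- **Filled length:** The pair's top edges run from about 2.6 mm to 53.9 mm below the glass face, so the unfilled gap is about 3–3.5 mm.
- **Centring:** The pair is within about 1 mm of the middle of the bed's width.
- **Squareness:** The pair's edges and both tongues look square to the bed, with no visible turn.
- **Disagreement:** The 18 mm packer's tongue centre read about 1.5–2 mm farther down-slope than its body edge implies. That is within what I can read from the pictures, so I did not chase it.
- **Not re-measured:** I did not measure the other bench objects again. No wrist-force reading between moves passed about 16 N, and in transit the tool stayed above them.

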